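# Clip the bits box shut

### The arm

A 7-joint arm with a two-finger parallel gripper is mounted at the origin on the work surface. World frame = base frame: x ahead of the robot, y to its left, z up, the work surface at z = 0. Lengths are in mm, angles in rad, forces in N, time in s.
With the tool pointing down it reaches from about 400 to 900 mm from the base axis. Payload 5.5 kg.
Tool frame: the origin (TCP) lies where the fingers leave the gripper's body, on its centre line; the fingertips stand 66 mm ahead of it and the grasp point (between the pads) lies 47 mm ahead of it; z points along the fingers, x is the direction in which the jaws open and shut, and the axes are right-handed (so a half turn about z gives the same grasp; the last joint's range is limited). The gripper opens to 92 mm and grips with 3 to 60 N. Pads are 19 mm wide; open, the fingers measure 130 mm over their backs; the gripper's body (75 mm by 190 mm) begins 47 mm behind the grasp point.
Start: joints at [1.595, 0.501, -0.427, 1.55, 0.221, 1.138, -0.21], TCP at [153.78, -631.546, 292.229] pointing down, gripper open.
Joint ranges: [-2.88, 2.88], [-0.31, 2.03], [-1.54, 1.56], [0.2, 2.42], [-1.41, 4.55], [0.19, 2.02], [-2.57, 2.57]. Speed limits (rad/s): [2.57, 2.57, 3.14, 3.14, 3.14, 3.14, 3.14].

### API

Orientations are given as a rotation vector (axis times angle).
In Python, from cell import env gives the robot as it stands. The module is installed in compiled form; this text tells all that it offers.
- The arm moves only by the tool servo_tool, never from a script. Its argument "rows" is a list that holds one entry, the list of rows, each a list of 5 numbers: the opening, from 0 (shut) to 1 (fully open), then the shift along the world's x, y, z as a fraction of full scale, then the turn about the world's z as a fraction of full scale. A call has 1 to 20 rows; each row shifts and turns the commanded pose from where the row before left it; what a row does not reach is not made up. Full scale, the value 1, is 0.15 m for a shift and 5 degrees for a turn. A row lasts 1/8 s, in which the tool goes at most 62.5 mm and 10.7 degrees, less where a joint would pass 70% of its speed; a pose out of reach is approached as far as the arm can. A call with a number of a shift or a turn outside -1 to 1 is refused whole. A call with a gripper value outside its range is refused whole. The fingers move at their own pace and stop on an object; the grip force is fixed at half the most. Time passes only in rows, so rows that do not move let the fingers close. It gives the time, the measured TCP pose, the force and the opening at its end, in the units of the state.
- env.get_obs(): the state, without advancing time (a new reading comes with each control period).
- env.camera(name): name is "scene" or "top" or "wrist"; returns a dict with "pixels" (384x512x3 uint8, red, green, blue), "depth" (384x512 float32, mm along the optical axis (not along the pixel's ray), 0 where there is no reading), "K" (3x3 intrinsics, pixels), "cam_to_world" (4x4, takes a point from camera to world coordinates); the wrist camera has in their place "mount" (4x4, takes a point from camera to tool coordinates, whose origin is the TCP and whose axes are the tool frame's). Camera axes: x right, y down, z forward; pixel columns grow to the right and rows downward; lengths in mm; the calibration is good to about 2 mm. A picture is of the moment at which its call begins: read the wrist's pose just before it.
- env.finish_job(): hands the job in, once; it reports no verdict.
The state is a dict: "t": time; "joint_pos": joint angles; "qvel": joint speeds; "joint_torque": joint torques, N m; "tool_pos": TCP position; "orientation": TCP orientation; "force": force on the tool from outside, world axes, zero at the start; "torque": the same for the moment, N m; "opening": opening from 0.0 (shut) to 1.0 (fully open).
Only numpy, scipy, OpenCV 4.12 (cv2) and the standard library are available. Lean on these libraries where they do the work, as an engineer would, in place of code of your own. Each camera call takes 0.05 s, during which the arm holds its last target. There are 200 camera calls.

### The job

Shut the red bits box on the mat: press its raised lid down with your fingertips, then fold the black flap on the lid's front edge over the rim and push it in until its lower edge clicks beneath the red lip and stays there. Pick nothing up: the box is to stay standing where it is, and the dragons, the brush jar and the clamp are not to be disturbed.

Things in the scene. Friction and masses are not known exactly. Their poses are not given: they have to be found in the camera images.
- mat: flat teal silicone sculpting mat, 297 (x) x 420 (y) x 4 mm, fixed to the desk; origin at the centre of its underside
- box: red plastic bits box, two stacked tiers, 120 (x) x 160 (y) mm, rim 98 mm up, full of metal bits (about 2.4 kg), standing loose on the mat. Origin at the centre of its underside, x towards its back, z up; its front, with lip and flap, looks along its -x. The white lid's hinge axis runs along y, 63.5 mm behind the origin, 101 mm up
- lid (a joint): angle of the white lid, a plate 4 mm thick, 166 mm wide, reaching 133 mm forward from its hinge: 0 = shut on the rim (a stop), grows as the front edge rises, starts 0.4 to 0.85 rad. It stays where it is left; 2 to 3 N near its front edge moves it. Shut, its top is 103 mm above the box's underside
- flap (a joint): angle of the black flap relative to the lid: 0 = hanging square to the lid (a stop), hooked under the lip if the lid is shut; pi/2 = straight out in the lid's plane; larger = folded up above it. Starts 1.75 to 2.5. Some friction and a weak spring: unhooked it springs out to 0.5 or more. With the lid shut the hook meets the lip at about 0.2, has snapped past it at 0.1 and then rests at about 0
- lid_edge (a point): middle of the top of the lid's front edge
- flap_hinge (a point): middle of the flap's hinge axis, which runs along y at the lid's front edge; with the lid shut it is at x = -71, y = 0, z = 101 mm in the box's frame. The flap is a plate 74 mm wide (y), 38 mm long, 2.5 mm thick
- flap_edge (a point): middle of the flap's free edge on its outer, ridged face (it looks up when the flap sticks straight out, forward from the box when it hangs). The edge has a hook standing 10 mm inwards; 3 to 4 N of inward push near the edge snaps it past the lip. Tucked home this point is at x = -72, z = 63 mm in the box's frame
- lip (a point): middle of the nose of the red lip, a 70 mm long ridge along y on the box's front wall, at x = -69 mm, z = 72 mm in the box's frame; it stands 9 mm off the wall and gives upwards by up to 6 mm when the hook rides under it
- dragon_a: grey primed plastic dragon on a round base 50 mm across, about 75 mm tall, loose on the mat; origin at the centre of the base's underside
- dragon_b: second grey primed dragon, 50 mm base, about 80 mm tall, loose on the mat; origin at the centre of the base's underside
- jar: glass brush jar 68 mm across, 95 mm high, with five brushes up to 185 mm high; loose on the desk; origin at the centre of its underside
- clamp: steel hobby clamp lying flat on the desk, about 75 x 110 mm, 15 mm high; origin under its centre
There are look-alikes about, which are no part of the job. What is shaped like the dragon_a but green or orange is not meant.

How it is judged (in metres and radians):
On the way, in this order (a step that is already met when the one before it is completed fails the run):
1. the lid is pressed down on the rim (value of joint lid below 0.04 rad), for 0.1 s.
2. the flap's edge is hooked beneath the lip with the lid shut (value of joint lid below 0.04 rad and value of joint flap below 0.08 rad), for 0.2 s.
At the end, for the whole second after the job is handed in: Lid shut (within 0.04 rad), flap hooked beneath the lip by itself (within 0.08 rad, edge below the lip); box upright, at rest, within 30 mm of its start; dragons, jar and clamp within 20 mm of their starts, dragons upright (all of step 2 and z of flap_edge in the frame of lip below -0.005 m and x of flap_edge in the frame of lip above -0.008 m and distance of box from where it was at the start of the episode below 0.03 m and angle between box's own z axis and vertical below 0.05 rad and linear speed of box below 0.01 m/s and distance of each of dragon_a, dragon_b, jar, clamp from where it was at the start of the episode below 0.02 m and angle between each of dragon_a, dragon_b's own z axis and vertical below 0.1 rad); the robot touches nothing.
It fails at once if the box is lifted, tipped or shoved away (height (world z) of box above 0.016 m or angle between box's own z axis and vertical above 0.15 rad or distance of box from where it was at the start of the episode above 0.04 m).
It fails at once if the lid is lifted up instead of being pressed down (value of joint lid above 1 rad).
It fails at once if a bystander is lifted, knocked over or moved (distance of any of dragon_a, dragon_b, jar, clamp from where it was at the start of the episode above 0.03 m).
It also fails if it takes over 38 s, if anything falls off the work surface, if the arm or the gripper's body presses on something with over 40 N, if the wrist force passes 120 N, or if a joint passes its speed limit or range.

## Working session

There is one attempt and no reset: what is moved stays moved. The work goes in short steps, Python scripts to look and compute and a tool call to move; the robot and the scene stay as the last step left them, time stands still between calls to the robot, and variables do not carry over. Pictures are saved under pics/ and viewed, about 8 in all and at most 12, crops included, and the job is handed in when it is done.

Besides the shell and the picture viewer there is one more tool, called after "Call:" by a JSON object that holds its "api" and its "payload", one argument or row to a line. servo_tool: Moves the arm, as the interface text tells. Its arguments: {"type":"object","properties":{"rows":{"type":"array","items":{"type":"array","items":{"type":"array","items":{"type":"number"}}}}},"required":["rows"]}

```bash
mkdir -p pics
python3 - <<'E'
from cell import env
import cv2,numpy as np
o=env.get_obs();print({k:np.round(v,3).tolist() for k,v in o.items()})
for n in("scene","top"):
    c=env.camera(n);np.savez(f"pics/{n}0.npz",**c)
    cv2.imwrite(f"pics/{n}0.png",c["pixels"][:,:,::-1]);print(n,c["K"].round(1).tolist(),c["cam_to_world"].round(3).tolist())
a=cv2.imread("pics/scene0.png");b=cv2.imread("pics/top0.png")
cv2.imwrite("pics/both.png",cv2.resize(np.vstack([a,b]),(400,600)) )
E
```

```text
{'t': 0.0, 'joint_pos': [1.595, 0.502, -0.427, 1.551, 0.221, 1.138, -0.21], 'qvel': [0.001, -0.0, 0.001, -0.001, 0.0, -0.001, -0.001], 'joint_torque': [-0.001, -56.66, -5.816, -27.912, -0.069, 0.031, 0.0], 'tool_pos': [153.574, -631.001, 291.181], 'orientation': [-2.469, 1.94, 0.002], 'force': [0.622, 0.514, 0.114], 'torque': [-0.009, 0.002, -0.039], 'opening': 1.0}
scene [[464.4, 0.0, 258.0], [0.0, 464.4, 194.8], [0.0, 0.0, 1.0]] [[-0.142, 0.771, -0.621, 1547.001], [0.99, 0.117, -0.082, 118.414], [0.009, -0.626, -0.78, 1205.102], [0.0, 0.0, 0.0, 1.0]]
top [[441.1, 0.0, 254.3], [0.0, 441.1, 192.2], [0.0, 0.0, 1.0]] [[0.024, -0.996, 0.089, 542.476], [-1.0, -0.025, -0.007, 21.768], [0.009, -0.089, -0.996, 1429.844], [0.0, 0.0, 0.0, 1.0]]
```

View pics/scene0.png

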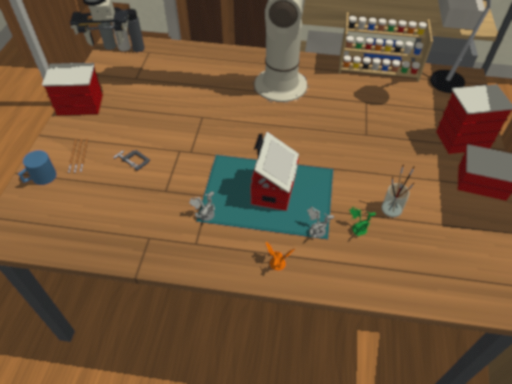

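View pics/top0.png

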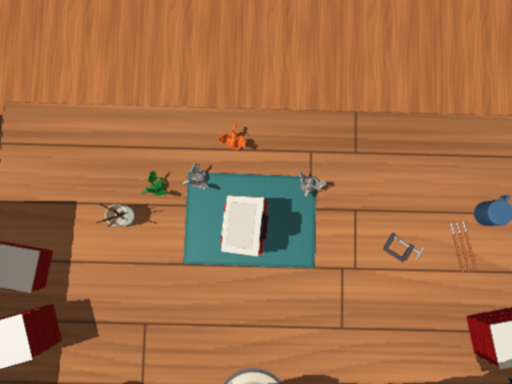

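The box is at about top (245,225), with the lid raised and the front towards the image right (world -y). The dragons are at (198,177) and (312,185), the jar at (120,215) and the clamp at (402,247). Next I'll measure the box from depth.

```bash
cat > h.py <<'E'
import numpy as np,cv2
def cloud(c,T=None):
    d=c["depth"];K=c["K"];v,u=np.mgrid[:d.shape[0],:d.shape[1]]
    P=np.stack([(u-K[0,2])/K[0,0]*d,(v-K[1,2])/K[1,1]*d,d,np.ones_like(d)],-1)
    P=(P@(c["cam_to_world"] if T is None else T).T)[...,:3];P[d==0]=np.nan
    return P
def masks(c):
    h=cv2.cvtColor(c["pixels"],cv2.COLOR_RGB2HSV).astype(int);H,S,V=h[...,0],h[...,1],h[...,2]
    return dict(white=(S<60)&(V>130),red=((H<8)|(H>172))&(S>150)&(V>50),black=(V<45),teal=(H>80)&(H<100)&(S>120),grey=(S<60)&(V>60))
E
python3 - <<'E'
from h import *
for n in("top","scene"):
    c=dict(np.load(f"pics/{n}0.npz"));P=cloud(c);M=masks(c)
    # region around mat
    R=(P[...,0]>300)&(P[...,0]<700)&(abs(P[...,1])<250)
    t=P[M["teal"]&R];print(n,"mat",np.nanmin(t,0).round(),np.nanmax(t,0).round(),np.nanmedian(t[:,2]))
    w=M["white"]&R&(P[...,2]>80);W=P[w]
    m=W.mean(0);u,s,vt=np.linalg.svd(W-m,full_matrices=False);nn=vt[2]*np.sign(vt[2,2])
    print("lid n",len(W),"mean",m.round(1),"normal",nn.round(3),"tilt",np.arccos(nn[2]),"yaw dir of tilt",np.degrees(np.arctan2(nn[1],nn[0])),"res",s[2]/len(W)**.5)
    r=cv2.minAreaRect(W[:,:2].astype(np.float32));print(cv2.boxPoints(r).round().tolist(),"z",W[:,2].min(),W[:,2].max())
    b=P[M["black"]&R&(P[...,2]>80)];print("black",len(b),b.round()[:40].tolist())
    r=P[M["red"]&R];print("red",len(r),np.nanmin(r,0).round(),np.nanmax(r,0).round())
    for k,(x0,x1,y0,y1) in dict(dA=(560,700,60,220),dB=(560,700,-220,-60),).items():
        q=P[M["grey"]&(P[...,0]>x0)&(P[...,0]<x1)&(P[...,1]>y0)&(P[...,1]<y1)&(P[...,2]>10)];print(k,len(q),np.median(q,0).round(),q.min(0).round(),q.max(0).round())
a=cv2.imread("pics/scene0.png")[110:260,170:370];b=cv2.imread("pics/top0.png")[150:300,160:360]
cv2.imwrite("pics/crop.png",cv2.resize(np.vstack([a,b]),None,fx=2,fy=2,interpolation=3) if 0 else cv2.resize(np.hstack([a,b]),None,fx=2,fy=2,interpolation=cv2.INTER_CUBIC))
E
```

```text
top mat [ 436. -184.   -7.] [700. 229.  14.] 3.7898409567198996
lid n 2135 mean [561.2  45.6 146.1] normal [0.057 0.549 0.834] tilt 0.5851393812346095 yaw dir of tilt 84.12586474746861 res 6.257986699787753
[[460.0, 103.0], [501.0, -176.0], [683.0, -150.0], [642.0, 130.0]] z 80.50518789550665 185.63067492295158
black 126 [[592.0, -13.0, 206.0], [589.0, -13.0, 208.0], [589.0, -15.0, 216.0], [589.0, -18.0, 217.0], [589.0, -21.0, 219.0], [586.0, -13.0, 210.0], [586.0, -15.0, 221.0], [586.0, -18.0, 217.0], [586.0, -21.0, 219.0], [586.0, -23.0, 220.0], [584.0, -13.0, 211.0], [583.0, -15.0, 216.0], [584.0, -18.0, 214.0], [583.0, -21.0, 220.0], [581.0, -13.0, 215.0], [581.0, -15.0, 217.0], [581.0, -18.0, 222.0], [581.0, -21.0, 218.0], [581.0, -24.0, 215.0], [578.0, -10.0, 199.0], [578.0, -13.0, 218.0], [578.0, -15.0, 216.0], [578.0, -18.0, 216.0], [578.0, -21.0, 221.0], [578.0, -24.0, 221.0], [575.0, -10.0, 208.0], [575.0, -13.0, 219.0], [575.0, -16.0, 217.0], [575.0, -18.0, 215.0], [575.0, -21.0, 216.0], [575.0, -24.0, 215.0], [573.0, -10.0, 208.0], [572.0, -13.0, 220.0], [572.0, -16.0, 21
[... 1013 characters left out ...]
216.0], [546.0, -10.0, 208.0], [535.0, -9.0, 199.0], [562.0, -17.0, 219.0], [559.0, -15.0, 217.0], [559.0, -12.0, 216.0], [548.0, -10.0, 206.0], [540.0, -8.0, 198.0], [566.0, -17.0, 219.0], [569.0, -13.0, 222.0], [560.0, -11.0, 214.0], [555.0, -9.0, 209.0], [572.0, -16.0, 220.0], [568.0, -13.0, 217.0], [564.0, -11.0, 213.0], [548.0, -10.0, 198.0], [575.0, -18.0, 219.0], [578.0, -15.0, 222.0], [570.0, -13.0, 215.0], [560.0, -11.0, 206.0], [550.0, -10.0, 196.0], [580.0, -18.0, 220.0], [579.0, -15.0, 219.0], [574.0, -12.0, 215.0]]
red 752 [553. -26.   7.] [648.  94. 105.]
dA 433 [622.  88. 114.] [560.  60.  11.] [700. 220. 138.]
dB 152 [ 688. -162.   56.] [ 658. -206.   11.] [ 700. -137.   85.]
```

View pics/crop.png

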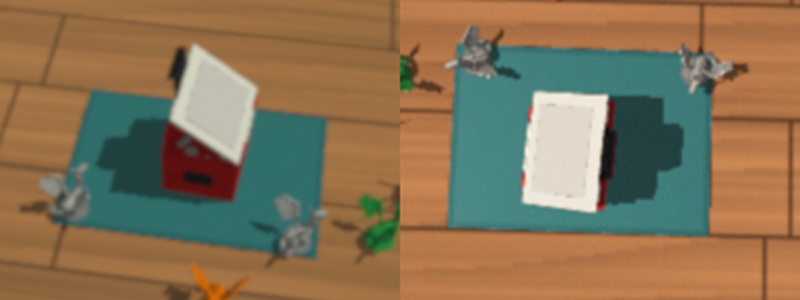

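The crop shows the black flap standing on the lid's raised front edge, in the right-hand (-y) half. From depth:

- Lid tilt is about 0.6 rad, and the box's +x points at about 84.3° in the world.
- The hinge is near (568.6, 101) and the box origin near (562, 38).
- The flap is at about 2.25 rad.

Next I approach high with the gripper shut and turned so that the jaws lie along the box's y.

Call:
{"api": "servo_tool", "payload": {
  "rows": [
    [[0,0.17,0.27,0.07,1],[0,0.17,0.27,0.07,1],[0,0.17,0.27,0.07,1],[0,0.17,0.27,0.07,1],[0,0.17,0.27,0,1],[0,0.17,0.27,0,1],[0,0.17,0.27,0,1],[0,0.17,0.27,0,1],[0,0.17,0.27,0,1],[0,0.17,0.27,0,1],[0,0.17,0.27,0,1],[0,0.17,0.27,0,1],[0,0.17,0.27,0,1],[0,0.17,0.27,0,1],[0,0.17,0.27,0,0.12],[0,0.17,0.27,0,0],[0,0,0,0,0]]
  ]
}}

```text
t: 2.22
tool_pos: [562.4, 21.5, 334.2]
orientation: [-3.135, 0.145, -0.0]
force: [-0.3, 0.3, -0.1]
opening: 0.006
```

```bash
cat >> h.py <<'E'
from scipy.spatial.transform import Rotation
def wrist(env):
    o=env.get_obs();c=env.camera("wrist");T=np.eye(4);T[:3,:3]=Rotation.from_rotvec(o["orientation"]).as_matrix();T[:3,3]=o["tool_pos"]
    return c,cloud(c,T@c["mount"]),o
E
python3 - <<'E'
from h import *
from cell import env
c,P,o=wrist(env);cv2.imwrite("pics/w1.png",c["pixels"][:,:,::-1]);np.savez("pics/w1.npz",P=P,pix=c["pixels"])
for vu in [(100,100),(100,256),(100,400),(200,256),(300,256),(300,100),(300,400)]:print(vu,P[vu].round())
E
```

```text
(100, 100) [357. 124.  -1.]
(100, 256) [569. 100. 110.]
(100, 400) [765.  86.  -1.]
(200, 256) [561.  13. 171.]
(300, 256) [564.  46. 367.]
(300, 100) [529.  50. 368.]
(300, 400) [596.  44. 368.]
```

View pics/w1.png

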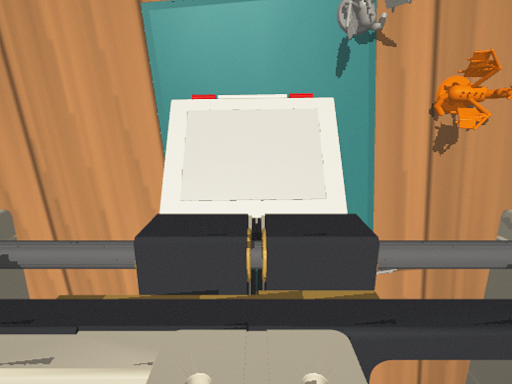

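The wrist view shows the lid square to the tool, with hinge knuckles at (204,97) and (300,96). The shut fingers are over its front half. I'll get the hinge precisely from this depth.

Run:
```python
from h import *
z=np.load("pics/w1.npz");P=z["P"];M=masks(dict(pixels=z["pix"]))
w=np.zeros(P.shape[:2],bool);w[95:212,155:355]=1;w&=M["white"]&(P[...,2]>95)&(P[...,2]<200)
W=P[w];m=W.mean(0);n=np.linalg.svd(W-m,full_matrices=False)[2][2];n*=np.sign(n[2]);print("normal",n.round(3),"tilt",np.arccos(n[2]),"yaw",np.degrees(np.arctan2(n[1],n[0])))
yaw=np.radians(84.3);b=np.array([np.cos(yaw),np.sin(yaw)]);l=np.array([-b[1],b[0]])
print("along b",np.percentile(W[:,:2]@b,[.5,50,99.5]),"along l",np.percentile(W[:,:2]@l,[.5,99.5]),"z",W[:,2].min(),W[:,2].max())
# side edges -> yaw
for r in (102,110,120,150,180,200):
    q=P[r][w[r]];print(r,q[0].round(1),q[-1].round(1))
R=P[90:104,185:320][M["red"][90:104,185:320]];print("red",R[R[:,2]>60].mean(0))
```

```text
normal [0.045 0.565 0.824] tilt 0.6032314675225097 yaw 85.4128027404808
along b [ 59.42404912 103.66013838 159.6859659 ] along l [-635.10284327 -471.83919653] z 105.7786931831763 177.69240397325882
102 [482.8 105.6 109.9] [647.3  90.5 110.6]
110 [483.2  97.7 116. ] [645.8  82.7 115.9]
120 [482.2  88.1 121.5] [645.6  73.1 123.5]
150 [479.1  60.7 140. ] [642.8  46.  142.6]
180 [477.7  35.6 158.7] [641.2  20.9 160.1]
200 [476.5  19.8 169.5] [639.9   4.8 169.7]
red [565.47918349 104.19495303 107.52592846]
```

Call:
{"api": "servo_tool", "payload": {
  "rows": [
    [[0,-0.027,-0.033,-0.27,0],[0,0,0,-0.26,0],[0,0,0,-0.07,0],[0,0,0,-0.07,0],[0,0,0,-0.07,0],[0,0,0,-0.07,0],[0,0,0,-0.07,0],[0,0,0,-0.07,0],[0,0,0,-0.07,0],[0,0,0,0,0]]
  ]
}}

```text
t: 3.52
tool_pos: [557.0, 11.6, 180.1]
orientation: [-3.137, 0.156, 0.003]
force: [-0.6, 0.4, -0.6]
opening: 0.011
```

Call:
{"api": "servo_tool", "payload": {
  "rows": [
    [[0,0,0,-0.03,0],[0,0,0,-0.02,0],[0,0,0,0,0]]
  ]
}}

```text
t: 3.9
tool_pos: [557.7, 11.6, 173.6]
orientation: [-3.138, 0.156, 0.0]
force: [0.7, 0.3, 0.2]
opening: 0.006
```

Call:
{"api": "servo_tool", "payload": {
  "rows": [
    [[0,0,0,-0.015,0],[0,0,0,-0.015,0],[0,0,0,0,0]]
  ]
}}

```text
t: 4.28
tool_pos: [558.0, 11.8, 172.2]
orientation: [3.135, -0.156, 0.002]
force: [-9.7, -2.2, 27.2]
opening: 0.004
```

Run:
```python
from h import *
from cell import env
c,P,o=wrist(env);M=masks(c);w=np.zeros(P.shape[:2],bool);w[40:212,100:400]=1;w&=M["white"]&(P[...,2]>85)&(P[...,2]<200)
W=P[w];m=W.mean(0);n=np.linalg.svd(W-m,full_matrices=False)[2][2];n*=np.sign(n[2]);print("normal",n.round(3),W[:,2].min(),W[:,2].max(),m,o["force"])
c=env.camera("scene");P=cloud(c);M=masks(c);q=P[M["black"]&(abs(P[...,0]-555)<60)&(abs(P[...,1]+35)<60)&(P[...,2]>90)&(P[...,2]<150)];print(len(q),np.percentile(q,[5,50,95],axis=0).round())
cv2.imwrite("pics/s2.png",cv2.resize(c["pixels"][100:260,170:370,::-1],None,fx=3,fy=3,interpolation=cv2.INTER_CUBIC))
```

```text
normal [0.001 0.004 1.   ] 103.86245301611177 109.87691783611064 [560.55580417  65.69802325 107.28932797] [-9.70498783 -2.16711594 27.1562784 ]
63 [[526. -58. 121.]
 [557. -53. 130.]
 [585. -44. 137.]]
```

View pics/s2.png

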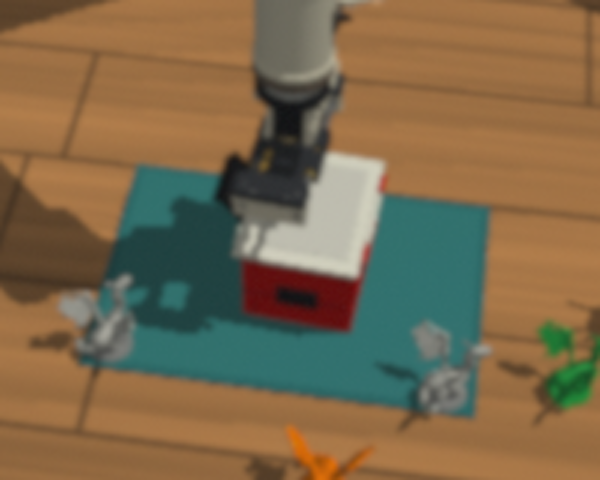

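The lid is level (normal z = 1.000), its top is at z = 107, and I read 27 N. The flap's edge is at about (557, -57, 135), as predicted. Now I lift, move out over the flap and press down.

Call:
{"api": "servo_tool", "payload": {
  "rows": [
    [[0,0,0,0.15,0],[0,0,0,0.18,0],[0,-0.014,-0.15,0,0],[0,-0.014,-0.16,0,0],[0,-0.014,-0.16,0,0],[0,0,0,0,0]]
  ]
}}

```text
t: 5.12
tool_pos: [551.4, -61.5, 218.9]
orientation: [3.136, -0.163, 0.0]
force: [-0.3, 1.2, 0.3]
opening: 0.005
```

Call:
{"api": "servo_tool", "payload": {
  "rows": [
    [[0,0,0,-0.05,0],[0,0,0,-0.05,0],[0,0,0,-0.05,0],[0,0,0,-0.05,0],[0,0,0,-0.05,0],[0,0,0,-0.05,0],[0,0,0,-0.05,0],[0,0,0,0,0]]
  ]
}}

```text
t: 6.12
tool_pos: [551.1, -58.9, 165.6]
orientation: [-3.137, 0.157, 0.002]
force: [0.3, 0.3, 0.5]
opening: 0.005
```

Call:
{"api": "servo_tool", "payload": {
  "rows": [
    [[0,0,0,-0.033,0],[0,0,0,-0.033,0],[0,0,0,-0.033,0],[0,0,0,-0.033,0],[0,0,0,-0.033,0],[0,0,0,-0.033,0],[0,0,0,-0.033,0],[0,0,0,-0.033,0],[0,0,0,0,0]]
  ]
}}

```text
t: 7.25
tool_pos: [551.1, -59.0, 126.1]
orientation: [-3.138, 0.157, 0.001]
force: [-0.6, -0.3, -0.3]
opening: 0.005
```

Run:
```python
from h import *
from cell import env
c,P,o=wrist(env);M=masks(c);print(o["force"].round(1));w=np.zeros(P.shape[:2],bool);w[0:212,100:400]=1;w&=M["white"]&(P[...,2]>85)&(P[...,2]<200)
W=P[w];m=W.mean(0);n=np.linalg.svd(W-m,full_matrices=False)[2][2];print("normal",n.round(3),W[:,2].min(),W[:,2].max(),m)
s=env.camera("scene");a=cv2.resize(s["pixels"][110:260,170:370],(400,300),interpolation=cv2.INTER_CUBIC)
cv2.imwrite("pics/s3.png",np.hstack([a,cv2.resize(c["pixels"],(400,300))])[:,:,::-1])
```

```text
[-0.6 -0.3 -0.3]
normal [ 0.     0.014 -1.   ] 104.28082174378619 110.27815282721414 [554.746997     8.879999   107.44807181]
```

View pics/s3.png

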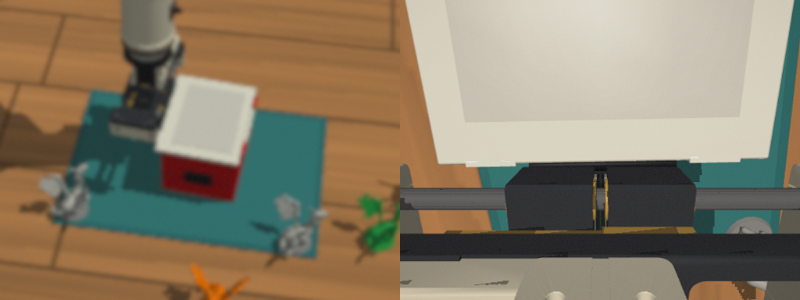

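The lid is still level and the flap is folded down between the finger and the box front. Now I push inward.

Call:
{"api": "servo_tool", "payload": {
  "rows": [
    [[0,0.001,0.014,0,0],[0,0.001,0.014,0,0],[0,0.001,0.014,0,0],[0,0.001,0.014,0,0],[0,0.001,0.014,0,0],[0,0.001,0.014,0,0],[0,0,0,0,0]]
  ]
}}

```text
t: 8.22
tool_pos: [552.3, -45.9, 126.7]
orientation: [-3.137, 0.156, -0.0]
force: [-1.0, -0.6, 0.4]
opening: 0.002
```

Call:
{"api": "servo_tool", "payload": {
  "rows": [
    [[0,0.001,0.007,0,0],[0,0,0.007,0,0],[0,0,0,0,0]]
  ]
}}

```text
t: 8.6
tool_pos: [552.6, -43.9, 126.7]
orientation: [-3.137, 0.156, -0.0]
force: [-0.3, 0.9, 0.4]
opening: 0.004
```

Call:
{"api": "servo_tool", "payload": {
  "rows": [
    [[0,0.001,0.007,0,0],[0,0,0.007,0,0],[0,0,0,0,0]]
  ]
}}

```text
t: 8.98
tool_pos: [552.7, -42.8, 126.7]
orientation: [3.137, -0.157, 0.0]
force: [0.3, -0.8, 1.1]
opening: 0.01
```

Call:
{"api": "servo_tool", "payload": {
  "rows": [
    [[0,0,0.007,0,0],[0,0,0.007,0,0],[0,0,0,0,0]]
  ]
}}

```text
t: 9.35
tool_pos: [552.6, -42.6, 126.6]
orientation: [3.134, -0.159, -0.0]
force: [-0.5, -7.9, 2.1]
opening: 0.004
```

Call:
{"api": "servo_tool", "payload": {
  "rows": [
    [[0,0,0.007,0,0],[0,0,0.007,0,0],[0,0,0,0,0]]
  ]
}}

```text
t: 9.72
tool_pos: [552.7, -42.4, 126.7]
orientation: [3.132, -0.161, -0.001]
force: [-0.8, -11.3, 2.7]
opening: 0.008
```

The finger stopped hard at 11 N, 1 mm from the predicted tucked position. I'll back off and check that the flap stays.

Call:
{"api": "servo_tool", "payload": {
  "rows": [
    [[0,0,-0.1,0,0],[0,-0.02,-0.25,0,0],[0,-0.02,-0.25,0,0],[0,-0.02,-0.3,0.1,0],[0,0,0,0,0]]
  ]
}}

```text
t: 10.35
tool_pos: [543.6, -177.9, 142.0]
orientation: [3.136, -0.168, 0.002]
force: [0.5, 0.3, -0.5]
opening: 0.004
```

Run:
```python
from h import *
from cell import env
c,P,o=wrist(env);M=masks(c);print(o["tool_pos"].round(1),o["force"].round(1))
np.savez("pics/w4.npz",P=P,pix=c["pixels"]);s=env.camera("top");np.savez("pics/top4.npz",**s)
cv2.imwrite("pics/w4.png",c["pixels"][:,:,::-1])
q=P[M["black"]&(abs(P[...,0]-553)<50)&(P[...,1]>-80)&(P[...,1]<-20)&(P[...,2]>50)&(P[...,2]<125)];print(len(q),np.percentile(q,[1,5,50,95,99],axis=0).round(1) if len(q) else "")
```

```text
[ 543.6 -177.9  142. ] [ 0.5  0.3 -0.5]
0
```

View pics/w4.png

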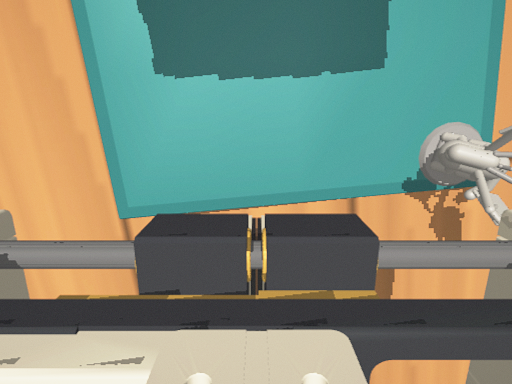

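The box is just out of view above the picture, and only its shadow shows. I'll go up and take a second look.

Call:
{"api": "servo_tool", "payload": {
  "rows": [
    [[0,0,0,0.35,0],[0,0,0,0.35,0],[0,0,0.2,0.35,0],[0,0,0,0,0]]
  ]
}}

```text
t: 10.95
tool_pos: [546.3, -137.4, 303.5]
orientation: [-3.138, 0.144, -0.013]
force: [-0.0, 1.2, -0.2]
opening: 0.006
```

Run:
```python
from h import *
from cell import env
c,P,o=wrist(env);M=masks(c);print(o["tool_pos"].round(1),o["force"].round(1))
cv2.imwrite("pics/w5.png",c["pixels"][:,:,::-1])
q=P[M["black"]&(abs(P[...,0]-553)<50)&(P[...,1]>-80)&(P[...,1]<-20)&(P[...,2]>50)&(P[...,2]<125)];print(len(q),np.percentile(q,[1,5,50,95,99],axis=0).round(1) if len(q) else "")
w=M["white"]&(P[...,2]>95)&(P[...,2]<120)&(abs(P[...,0]-560)<100)&(abs(P[...,1]-40)<90);W=P[w];n=np.linalg.svd(W-W.mean(0),full_matrices=False)[2][2];print("lid",n.round(3),W.mean(0).round(1),np.percentile(W[:,1],[.5,99.5]))
for t in("top",):
    s=env.camera(t);s0=np.load("pics/top0.npz");d=np.abs(s["pixels"].astype(int)-s0["pixels"]).max(-1)>40
    for nm,(v,u) in dict(dragL=(177,198),dragR=(185,312),jar=(215,120),clamp=(247,402)).items():print(nm,d[v-15:v+15,u-18:u+18].sum())
```

```text
[ 546.3 -137.4  303.5] [-0.   1.2 -0.2]
438 [[518.4 -35.2  69.3]
 [521.4 -34.6  74. ]
 [554.1 -32.2  94.7]
 [587.5 -29.3 107.5]
 [589.7 -28.9 108.1]]
lid [-0.001 -0.02   1.   ] [556.3  -3.6 107.2] [-34.1342237   25.99596031]
dragL 0
dragR 143
jar 0
clamp 692
```

View pics/w5.png

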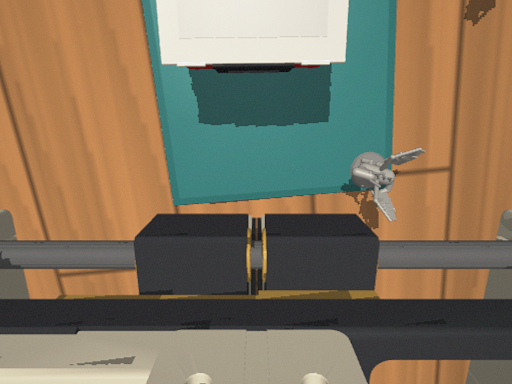

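The flap hangs vertical: its black points stay within y -35 to -29 from z = 69 to 108, where unhooked they would reach about -50. The pixel changes near dragon R and the clamp may be the arm or its shadow, so I'll check them from the scene camera.

Run:
```python
from h import *
from cell import env
s=env.camera("scene");s0=np.load("pics/scene0.npz");t=env.camera("top");t0=np.load("pics/top0.npz")
d=np.abs(s["pixels"].astype(int)-s0["pixels"]).max(-1)>40
for nm,(v,u) in dict(clamp=(159,133),dragL=(208,203),dragR=(223,318),jar=(195,397)).items():print(nm,d[v-15:v+15,u-18:u+18].sum())
f=lambda a,y,x:cv2.resize(a["pixels"][y:y+80,x:x+120],(360,240))
cv2.imwrite("pics/cmp.png",np.vstack([np.hstack([f(s0,125,90),f(s,125,90)]),np.hstack([f(t0,210,345),f(t,210,345)])])[:,:,::-1])
```

```text
clamp 553
dragL 0
dragR 0
jar 0
```

View pics/cmp.png

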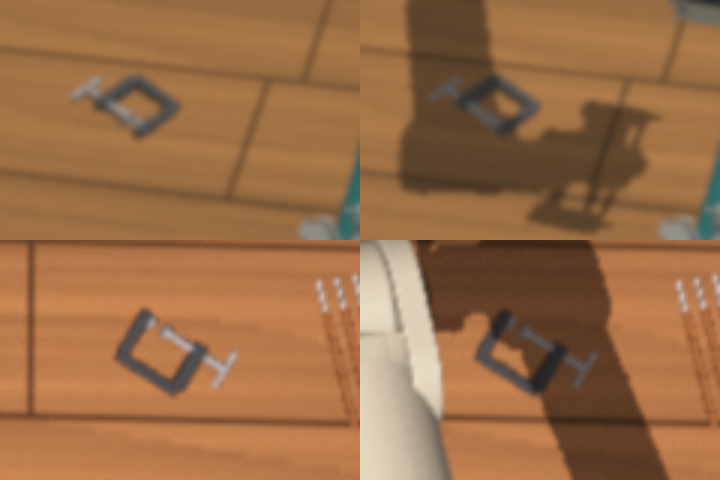

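The clamp is exactly where it was; only the arm's shadow falls on it. Handing in.

```bash
python3 -c "
from cell import env
print(env.finish_job())"
```

```text
the job is handed in; nothing more can be done
None
```

I pressed the lid shut with closed fingertips, folded the flap down over the front edge and pushed it in under the lip. I then backed the arm away and handed the job in at about 11 s of the 38 s allowed. `finish_job` reports no verdict, so the result rests on my own last checks:

- **Lid:** level after the arm withdrew, with its top at z = 107 mm. That is the shut height on the 4 mm mat. The fitted tilt was at most 0.02 rad.
- **Flap:** hanging vertical by itself, its black points at y from -35 to -29 mm between z = 69 and 108 mm, where I expect about -34 mm for a tucked flap. An unhooked flap would stick out to about -50 mm. I did not feel a distinct click in the force readings, only a hard stop at 11 N, 1 mm from the predicted tucked position. I also did not see the hook under the lip directly.
- **Box:** the lid's front edge was about where I had predicted it, so I saw no shift.
- **Dragons, jar and clamp:** unmoved in the scene view before and after. The pixel changes flagged at the clamp were the arm's shadow. The right dragon was flagged only in the top view, and the scene view showed no change there.
- **Robot:** clear of everything, with force near 0 to 1 N.

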